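# Seat the dosing piston against its depth screw

### The job

Take the white dosing piston from its blue rack, lay it in the V-groove of the cradle near the open end, blue nose towards the screw and tab up, then slide it along the groove until the nose meets the brass depth screw, and press it there lightly for a moment, with clearly more force than the sliding friction. Do not ram the screw (it takes 15 N at most) or force the piston down into the groove; leave it there resting against the screw and let go. Leave the little lemon cakes alone.

Things in the scene. Friction and masses are not known exactly. Their poses are not given: they have to be found in the camera images.
- piston: loose white plastic bar, 36 mm diameter, 110 mm long, about 0.3 kg. Origin: on its axis at mid-length; x along the bar to the nose (blue band), z up through the tab: an orange upright plate on its middle, 36 mm long (x), 12 mm thick (y), top 58 mm above the axis (the bar's top is at 18 mm). It slides in the groove with dry friction of some 1 to 5 N
- piston_nose (a point): centre of the flat nose face of the piston (blue end), on its axis 55 mm ahead of the origin
- piston_tab (a point): middle of the top edge of the piston's grip tab
- rack: fixed blue V-rest on a 110 x 70 x 8 mm steel foot, on which the piston starts, parallel to the rack's x; origin: centre of the underside; its V faces are 80 mm long, bottom of the V 16 mm and top edges about 35 mm above the table
- cradle: fixed steel plate 310 (x) x 84 x 10 mm with a white V-groove (45 degree faces) along x, from x = -150 mm (open end) to +110 mm; the stop is at the +x end. Origin: centre of the underside, on the table; z up. Bottom of the V 22 mm, top edges about 40 mm above the table. A piston in the groove has its axis at y = 0, 47.5 mm above the table, parallel to x
- stop: fixed grey bracket 20 x 60 x 66 mm, axes as the cradle's; origin: centre of its underside, at cradle x = +135 mm. It holds a rigid brass depth screw on the line of the piston's axis, round tip (8 mm radius) pointing to -x. How far it sticks out differs every time and is not measured: the tip's end lies anywhere at cradle x = +52 to +97 mm; find it by touch or sight
- cake_a: bystander: lemon cake in a kraft paper case, about 75 mm square, 52 mm high; origin: centre of the underside
- cake_b: bystander: a second such cake
- cake_c: bystander: a third such cake, without a lemon slice
Not all that is in view belongs to the job. Leave any purple or turquoise look-alike of the piston alone.

How it is judged:
On the way, in this order (a step that is already met when the one before it is completed fails the run):
1. the piston lies in the groove, its middle in the open half (cradle x below -30 mm) (x of piston in the frame of cradle between -0.15 and -0.03 m and y of piston in the frame of cradle between -0.004 and 0.004 m and z of piston in the frame of cradle below 0.0515 m and angle between the x axis of piston and the x axis of cradle, either way round below 0.08 rad and contact force between piston and cradle above 0.5 N), for 0.2 s.
2. the nose presses on the screw with 1 N or more while the piston lies in the groove (contact force between piston and stop above 1 N and distance between piston_nose and screw_tip below 0.0105 m and z of piston in the frame of cradle below 0.0515 m), for 0.2 s.
At the end, for the whole second after the job is handed in: the piston lies at rest in the groove (within 3 mm of its seated height and 4 mm of the groove's middle, parallel within 0.05 rad, tab up within 20 degrees), its nose within 2.5 mm of touching the screw's tip, and nobody touches it (distance between piston_nose and screw_tip below 0.0105 m and y of piston in the frame of cradle between -0.004 and 0.004 m and z of piston in the frame of cradle below 0.0505 m and angle between the x axis of piston and the x axis of cradle, either way round below 0.05 rad and angle between piston's own z axis and vertical below 0.35 rad and linear speed of piston below 0.01 m/s).
It fails at once if the piston is pushed against the screw or stop with more than 15 N (contact force between piston and stop above 15 N).
It fails at once if the piston is forced into the groove with more than 40 N (contact force between piston and cradle above 40 N).
It fails at once if a cake is shifted by more than 15 mm (distance of any of cake_a, cake_b, cake_c from where it was at the start of the episode above 0.015 m).
It also fails if it takes over 64 s, if anything falls off the work surface, if the arm or the gripper's body presses on something with over 40 N, if the wrist force passes 120 N, or if a joint passes its speed limit or range.

### The arm

A 6-joint arm with a two-finger parallel gripper is mounted at the origin on the work surface. World frame = base frame: x ahead of the robot, y to its left, z up, the work surface at z = 0. Lengths are in m, angles in rad, forces in N, time in s.
With the tool pointing down it reaches from about 0.35 to 0.925 m from the base axis. Payload 6.4 kg.
Tool frame: the origin (TCP) lies between the finger pads; the fingertips stand r.tip_reach ahead of it and the grasp point (between the pads) lies 11 mm behind it (r.tip_reach is the distance from the TCP to the fingertips, in m); z points along the fingers, y is the line along which they close (so a half turn about z gives the same grasp; the last joint's range is limited). The gripper opens to 85 mm and grips with 20 to 120 N. Pads are 22 mm wide; open, the fingers measure 114 mm over their backs; the gripper's body (76 mm by 85 mm) begins 54 mm behind the grasp point. The pads swing forward as they close: fully open they stand 13 mm farther back than shut.
Start: joints at [-1.441, 0.245, 1.558, -0, 1.339, -0.174], TCP at [0.194, -0.62, 0.239] pointing down, gripper open.
Joint ranges: [-3.13, 3.13], [-1.02, 2.26], [0.13, 2.54], [-0.95, 4.09], [0.21, 2.88], [-2.74, 2.74]. Speed limits (rad/s): [2.57, 2.57, 3.14, 3.14, 3.14, 3.14].

### API

Orientations are given as [roll, pitch, yaw] about the fixed x, y, z axes, in that order (R = Rz(yaw) Ry(pitch) Rx(roll)).
In Python, from station import r gives the robot as it stands.
- The arm moves only by the shell command python3 -m pendant 'ROWS' [FORCE]. ROWS is JSON, one flat list of numbers, 7 for each row, row after row: the turn, a rotation vector about the tool's x, y, z in degrees, then the shift along the tool's x, y, z in cm, then the finger opening in cm, from 0 to 8.54. A call has 1 to 5 rows; each row shifts and turns the commanded pose from where the row before left it, along the tool's axes as they then stand; what a row does not reach is not made up. A row lasts 1/10 s, in which the tool goes at most 50 mm and 8.59 degrees, less where a joint would pass 70% of its speed; a pose out of reach is approached as far as the arm can. A call is refused whole if a number of a shift passes 5 or a number of a turn 8.59, either way. A call with a gripper value outside its range is refused whole. The fingers move at their own pace and stop on an object; FORCE is the grip in N (left out, the last holds). Time passes only in rows, so rows that do not move let the fingers close. It gives the time, the measured TCP pose, the force, the opening and the grip force at its end, in the units of the state.
- r.sense(): the state, without advancing time (a new reading comes with each control period).
- r.snapshot(name): name is "scene" or "top" or "wrist"; returns the picture (420x560x3 uint8, red, green, blue); there is no depth.
- r.camera_info(name): a dict with "K" (3x3 intrinsics, pixels), "rvec" (rotation vector, rad) and "tvec" (3), from world to camera coordinates, as OpenCV has them. Camera axes: x right, y down, z forward; pixel columns grow to the right and rows downward; lengths in m; the calibration is good to about 2 mm. A picture is of the moment at which its call begins: read the wrist's pose just before it. camera_info takes no time and is no camera call; for the wrist camera it gives the pose at the moment of the call.
- r.close_job(): hands the job in; it is judged then, once.
The state is a dict: "clock": time; "q": joint angles; "dq": joint speeds; "joint_torque": joint torques, N m; "tool_pos": TCP position; "tool_rot": TCP orientation; "contact_force": force on the tool from outside, world axes, zero at the start; "wrist_torque": the same for the moment, N m; "width": finger opening in m; "grasp_force": force on a finger pad.
Only numpy, scipy, OpenCV 4.12 (cv2) and the standard library are available. Lean on these libraries where they do the work, as an engineer would, in place of code of your own. Each camera call takes 0.05 s, during which the arm holds its last target. There are 200 camera calls.

## Working session

There is one attempt and no reset: what is moved stays moved. The work goes in short steps, Python scripts to look and compute and a shell command to move; the robot and the scene stay as the last step left them, time stands still between calls to the robot, and variables do not carry over. Pictures are saved under pics/ and viewed, at most 12 in all, crops included, and the job is handed in when it is done.

```bash
ls; mkdir -p pics; python3 - <<'E'
from station import r
import cv2,numpy as np
for n in ["scene","top"]:
    cv2.imwrite(f"pics/{n}0.png",r.snapshot(n)[:,:,::-1])
    c=r.camera_info(n);R=cv2.Rodrigues(np.array(c["rvec"]))[0];print(n,(-R.T@np.array(c["tvec"])).round(3).tolist())
s=r.sense();print(s["clock"],s["tool_pos"],s["tool_rot"],s["width"],r.tip_reach)
E
```

```text
pics
scene [1.054, -0.451, 1.147]
top [0.413, 0.019, 1.34]
0.1 [ 0.19440389 -0.61971421  0.23826405] [-3.13980968e+00 -3.31005321e-04  3.03830566e-01] 0.08546391067087704 0.008
```

View pics/scene0.png

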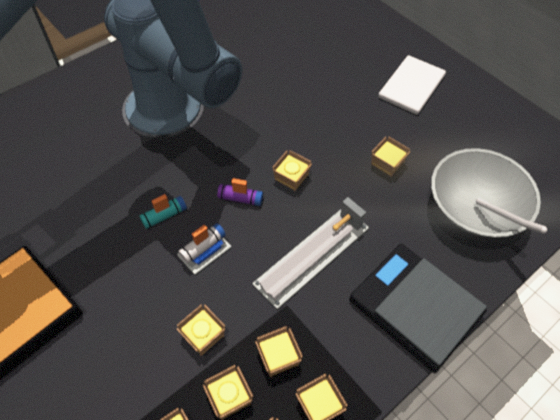

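View pics/top0.png

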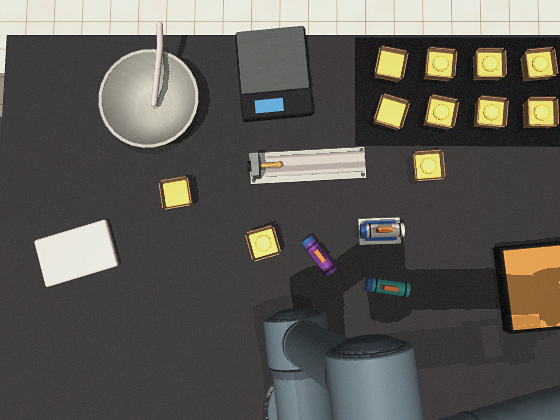

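Candidates: white bar on blue rack (top 381,231; scene 202,243), purple look-alike (top 318,254), turquoise look-alike (top 388,287). By description it's the white one on the rack; the cradle is at top (307,166), stop and screw at its left end. Close crop to check, plus measurement.

```bash
cat > h.py <<'E'
from station import r
import cv2,numpy as np
def ray(n,px,z,c=None):
    c=c or r.camera_info(n);R=cv2.Rodrigues(np.array(c["rvec"],float))[0];t=np.array(c["tvec"],float).ravel()
    o=-R.T@t;d=R.T@np.linalg.solve(np.array(c["K"],float),[px[0],px[1],1.]);return o+d*(z-o[2])/d[2]
def proj(n,p,c=None):
    c=c or r.camera_info(n)
    return cv2.projectPoints(np.array(p,float).reshape(-1,3),np.array(c["rvec"],float),np.array(c["tvec"],float),np.array(c["K"],float),None)[0].reshape(-1,2)
def blobs(im,lo,hi,box,amin=15):
    x0,y0,x1,y1=box;h=cv2.cvtColor(im[y0:y1,x0:x1],cv2.COLOR_RGB2HSV);m=cv2.inRange(h,lo,hi)
    cs=cv2.findContours(m,cv2.RETR_EXTERNAL,cv2.CHAIN_APPROX_NONE)[0];out=[]
    for c in cs:
        if cv2.contourArea(c)>=amin:
            (cx,cy),wh,a=cv2.minAreaRect(c);out.append((cv2.contourArea(c),(cx+x0,cy+y0),wh,a,c+[x0,y0]))
    return sorted(out,key=lambda b:-b[0])
E
python3 - <<'E'
from h import *
a=cv2.imread("pics/top0.png");b=cv2.imread("pics/scene0.png")
f=lambda i,x,y,w,h,s:cv2.resize(i[y:y+h,x:x+w],None,fx=s,fy=s,interpolation=cv2.INTER_CUBIC)
A=f(a,240,135,180,120,4);B=f(b,165,215,80,60,5)[:300,:400]
C=f(a,345,205,80,60,4.99)[:300,:400]
cv2.imwrite("pics/crop1.png",np.vstack([cv2.resize(f(a,240,140,140,52,1),(800,297),interpolation=cv2.INTER_CUBIC),np.hstack([B,cv2.resize(C,(400,300))])]))
T=a[:,:,::-1].copy()
for n,lo,hi,box in [("tab",(3,120,90),(18,255,255),(360,215,410,250)),("foot/white",(0,0,120),(179,60,255),(350,210,412,250)),("cradle",(0,0,110),(179,60,255),(240,140,375,190)),("brass",(10,90,80),(28,255,255),(255,150,300,180))]:
    for x in blobs(T,lo,hi,box)[:3]: print(n,x[0],np.round(x[1],1),np.round(x[2],1),round(x[3],1),[np.round(ray("top",p,z)[:2],4).tolist() for p,z in [(x[1],0.0995),(x[1],0.01),(x[1],.0475)]], np.round([ray("top",p,0.01)[:2] for p in cv2.boxPoints((x[1],x[2],x[3]))],4).tolist())
S=b[:,:,::-1].copy()
for x in blobs(S,(3,120,90),(18,255,255),(185,220,220,250))[:2]: print("scene tab",x[1],x[2],ray("scene",x[1],.08))
E
```

```text
tab 55.5 [384.5 229. ] [ 4. 15.] 90.0 [[0.4644, -0.1852], [0.4681, -0.1999], [0.4665, -0.1937]] [[0.4732, -0.1802], [0.4735, -0.2196], [0.4629, -0.2196], [0.4626, -0.1801]]
foot/white 405.0 [378.7 226.8] [18.4 41.2] 88.0 [[0.4697, -0.171], [0.4738, -0.1847], [0.4721, -0.179]] [[0.4958, -0.1297], [0.5005, -0.2382], [0.4519, -0.2395], [0.4471, -0.1313]]
foot/white 99.0 [379.9 240.8] [ 5.8 40.2] 86.9 [[0.4352, -0.1738], [0.4368, -0.1877], [0.4361, -0.1819]] [[0.4411, -0.1346], [0.4477, -0.24], [0.4324, -0.2407], [0.4258, -0.1354]]
foot/white 34.0 [402.5 229.5] [13.  3.] 90.0 [[0.4635, -0.2293], [0.4671, -0.2472], [0.4656, -0.2397]] [[0.4842, -0.2434], [0.4843, -0.2513], [0.45, -0.251], [0.4499, -0.2431]]
cradle 3149.5 [307.1 165. ] [ 31.2 115.7] 87.0 [[0.6225, 0.0063], [0.6376, 0.0054], [0.6313, 0.0058]] [[0.6709, 0.1629], [0.6887, -0.1467], [0.6045, -0.1507], [0.5866, 0.1572]]
brass 69.5 [271.  164.4] [ 4.4 20.1] 86.4 [[0.6236, 0.0965], [0.6388, 0.1021], [0.6325, 0.0997]] [[0.6429, 0.1295], [0.6466, 0.0756], [0.6348, 0.0747], [0.6311, 0.1286]]
scene tab (200.38000106811523, 233.8400011062622) (12.200000762939453, 18.80000114440918) [ 0.46485425 -0.18129511  0.08      ]
```

View pics/crop1.png

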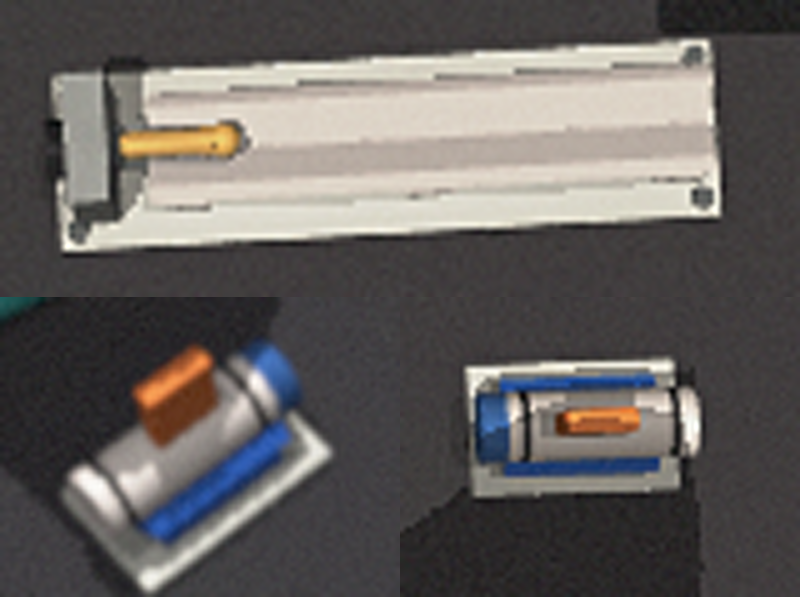

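The crop confirms it: white bar on the blue rack, tab orange, blue nose on the left (+y), same way as the cradle's screw end (brass tip at top ≈(281,164)). The sizes check (foot and cradle 84 x 310 mm). Piston about (0.464,-0.185), yaw ≈92°; cradle (0.638,0.005), yaw ≈93°. Approaching.

```bash
python3 -m pendant '[0,0,0,3.5,-3,0,8.5, 0,0,0,3.5,-3,0,8.5, 0,0,0,3.5,-3,0,8.5, 0,0,0,3.5,-3,0,8.5, 0,0,0,3.5,-3,0,8.5]' 
python3 -m pendant '[0,0,0,3.5,-3,0,8.5, 0,0,0,3.5,-3,0,8.5, 0,0,0,3.5,-3,0,8.5, 0,0,0,3.5,-3,0,8.5, 0,0,0,3.5,-3,0,8.5]' 
python3 -m pendant '[0,0,-8.5,0,0,0,8.5, 0,0,-8.5,0,0,0,8.5, 0,0,-8.5,0,0,0,8.5, 0,0,-8.5,0,0,0,8.5, 0,0,-8.5,0,0,0,8.5]' 
python3 -m pendant '[0,0,-8.5,0,0,0,8.5, 0,0,-8.5,0,0,0,8.5, 0,0,-8.5,0,0,0,8.5, 0,0,-6.6,0,0,0,8.5, 0,0,0,0,0,0,8.5]' 
cat > w.py <<'E'
from h import *
import sys
# go TX TY TZ YAWdeg : remaining move in tool axes (cm, deg about tool z)
def go(t,yaw):
    s=r.sense();p=np.array(s["tool_pos"]);e=np.array(s["tool_rot"]);
    from scipy.spatial.transform import Rotation as Q
    R=Q.from_euler('xyz',e);d=R.inv().apply(np.array(t)-p)*100
    T=Q.from_euler('xyz',[np.pi,0,np.radians(yaw)]);print("pos",p.round(4),"rpy",np.degrees(e).round(2),"shift cm",d.round(2),"turn",np.degrees((R.inv()*T).as_rotvec()).round(2),"F",np.round(s["contact_force"],2),"w",round(s["width"],4),"g",round(s["grasp_force"],1),"t",round(s["clock"],2))
E
python3 - <<'E'
from w import *
go([.4644,-.185,.16],92)
cv2.imwrite("pics/w1.png",r.snapshot("wrist")[:,:,::-1])
np.save("w1.npy",np.array(r.camera_info("wrist"),dtype=object))
E
```

```text
clock: 0.6
tool_pos: [0.3171, -0.4229, 0.2388]
tool_rot: [-3.141, -0.0, 0.303]
contact_force: [1.1, -0.6, -0.3]
width: 0.0853
grasp_force: 0.0
clock: 1.1
tool_pos: [0.4391, -0.2274, 0.239]
tool_rot: [-3.141, 0.0, 0.304]
contact_force: [0.6, 0.4, -0.1]
width: 0.085
grasp_force: 0.0
clock: 1.6
tool_pos: [0.4385, -0.229, 0.2388]
tool_rot: [-3.141, -0.0, 1.052]
contact_force: [0.6, -0.4, -0.6]
width: 0.0847
grasp_force: 0.0
clock: 2.1
tool_pos: [0.4385, -0.2291, 0.2389]
tool_rot: [-3.141, -0.001, 1.606]
contact_force: [0.2, 0.9, 0.8]
width: 0.085
grasp_force: 0.0
pos [ 0.4385 -0.2291  0.2389] rpy [-1.7997e+02 -3.0000e-02  9.1990e+01] shift cm [4.31 2.75 7.89] turn [-0.03 -0.03 -0.01] F [0.15 0.92 0.8 ] w 0.085 g 0.0 t 2.1
```

View pics/w1.png

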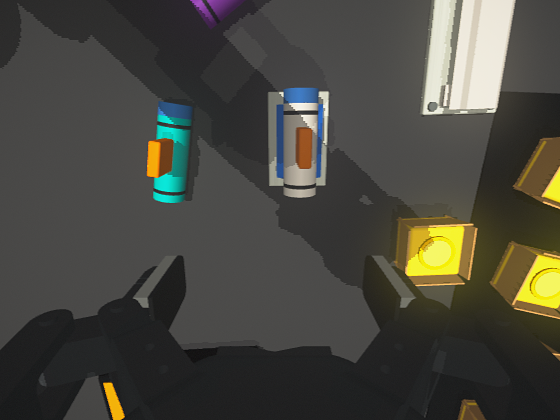

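The wrist view shows the piston at (300,143), tab at (304,148), nose up; the cradle's open end is at (470,110); turquoise look-alike at left. Refining the tab position.

```bash
python3 - <<'E'
from w import *
c=np.load("w1.npy",allow_pickle=True).item();im=cv2.imread("pics/w1.png")[:,:,::-1].copy()
R=cv2.Rodrigues(np.array(c["rvec"],float))[0];print("cam",-R.T@np.array(c["tvec"],float).ravel())
b=blobs(im,(3,100,60),(18,255,255),(285,110,325,180))[0];x,y,w,h=cv2.boundingRect(b[4]);print("tab",x,y,w,h,b[1:4])
for px in [(x,y),(x+w,y),(x,y+h),(x+w,y+h),b[1]]: print(px,ray("",px,.0995,c).round(4),ray("",px,.065,c).round(4))
# bar silhouette rows: blue nose + white tail at axis height
for u,v in [(284,100),(318,100),(284,185),(316,185),(300,88),(300,197)]: print((u,v),ray("",(u,v),.0415,c).round(4))
g=[(268,92),(329,92),(269,186),(328,186)]
for p in g: print("foot",ray("",p,.008,c).round(4))
P=np.array([.4644,-.1852]);f=np.array([np.cos(np.radians(92)),np.sin(np.radians(92))])
print("pred tab top",proj("",[[*(P+.018*f),.0995],[*(P-.018*f),.0995]],c).round(1))
cv2.imwrite("pics/w1c.png",cv2.resize(im[75:205,255:345,::-1],None,fx=4.5,fy=4.5,interpolation=cv2.INTER_CUBIC))
E
```

```text
cam [ 0.43511539 -0.15895351  0.37367765]
tab 296 127 16 42 ((303.5, 147.5), (41.0, 15.0), 90.0)
(296, 127) [ 0.4547 -0.1664  0.0995] [ 0.4571 -0.1673  0.065 ]
(312, 127) [ 0.4687 -0.1659  0.0995] [ 0.4729 -0.1668  0.065 ]
(296, 169) [ 0.4566 -0.2034  0.0995] [ 0.4594 -0.2089  0.065 ]
(312, 169) [ 0.4712 -0.2029  0.0995] [ 0.4757 -0.2084  0.065 ]
(303.5, 147.5) [ 0.4623 -0.1838  0.0995] [ 0.4657 -0.187   0.065 ]
(284, 100) [ 0.445  -0.1413  0.0415]
(318, 100) [ 0.4802 -0.1401  0.0415]
(284, 185) [ 0.4487 -0.2312  0.0415]
(316, 185) [ 0.4845 -0.23    0.0415]
(300, 88) [ 0.4609 -0.1291  0.0415]
(300, 197) [ 0.4674 -0.2445  0.0415]
foot [ 0.4275 -0.1315  0.008 ]
foot [ 0.4966 -0.1292  0.008 ]
foot [ 0.4316 -0.2403  0.008 ]
foot [ 0.5044 -0.238   0.008 ]
pred tab top [[306.3 128.3]
 [305.2 169.1]]
```

View pics/w1c.png

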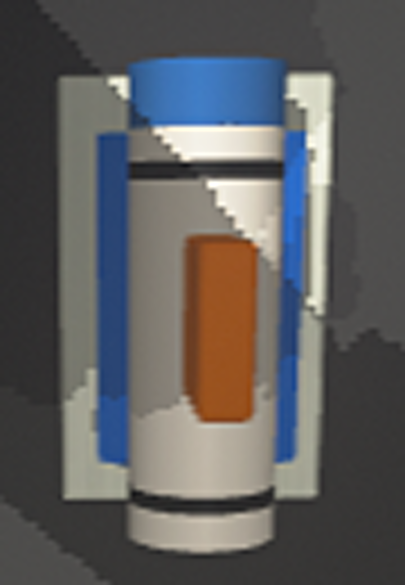

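Tab top face spans columns 300–312, rows 128–169, matching the prediction from the top view to within 1 mm. Going down onto it.

```bash
python3 -m pendant '[0,0,-0.4,4.3,2.75,0,6, 0,0,0,0,0,4.5,6, 0,0,0,0,0,4,6, 0,0,0,0,0,2.5,6, 0,0,0,0,0,0,6]' 
python3 -m pendant '[0,0,0,0,0,2,6, 0,0,0,0,0,2,6, 0,0,0,0,0,1.3,6, 0,0,0,0,0,0,6]' >/dev/null
python3 - <<'E'
from w import *
go([.4644,-.1852,.075],92.4)
E
```

```text
clock: 2.65
tool_pos: [0.4615, -0.1843, 0.1251]
tool_rot: [-3.134, -0.005, 1.611]
contact_force: [1.1, 0.6, 0.2]
width: 0.0597
grasp_force: 0.0
pos [ 0.4636 -0.1859  0.0757] rpy [-1.799e+02 -7.000e-02  9.235e+01] shift cm [0.07 0.08 0.07] turn [-0.1  -0.07 -0.05] F [-0.91  0.84 -0.09] w 0.0599 g 0.0 t 3.05
```

```bash
python3 -m pendant '[0,0,0,0.05,0.1,0,3, 0,0,0,0,0,0,1.6, 0,0,0,0,0,0,0.8, 0,0,0,0,0,0,0.8, 0,0,0,0,0,0,0.8]' 40
python3 -m pendant '[0,0,0,0,0,0,0.8, 0,0,0,0,0,0,0.8, 0,0,0,0,0,-1,0.8, 0,0,0,0,0,-2,0.8, 0,0,0,0,0,-3,0.8]' 
python3 -m pendant '[0,0,0,0,0,-2,0.8, 0,0,0,0,0,0,0.8, 0,0,0,0,0,0,0.8]' 
python3 - <<'E'
from w import *
go([.4644,-.1852,.075],92.4)
cv2.imwrite("pics/w2.png",r.snapshot("wrist")[:,:,::-1])
np.save("w2.npy",np.array(r.camera_info("wrist"),dtype=object))
E
```

```text
clock: 3.55
tool_pos: [0.4652, -0.1861, 0.0773]
tool_rot: [-3.141, 0.001, 1.613]
contact_force: [-4.5, 1.0, 6.2]
width: 0.011
grasp_force: 41.8
clock: 4.05
tool_pos: [0.4636, -0.1846, 0.1353]
tool_rot: [-3.138, -0.003, 1.613]
contact_force: [0.2, -0.4, -2.2]
width: 0.0115
grasp_force: 40.7
clock: 4.35
tool_pos: [0.4648, -0.1854, 0.1559]
tool_rot: [-3.142, -0.0, 1.613]
contact_force: [-0.4, 0.2, -3.1]
width: 0.0115
grasp_force: 40.7
pos [ 0.4648 -0.1854  0.1559] rpy [-1.80e+02 -1.00e-02  9.24e+01] shift cm [ 0.02 -0.04  8.09] turn [-0.   -0.01  0.  ] F [-0.39  0.2  -3.12] w 0.0115 g 40.7 t 4.35
```

View pics/w2.png

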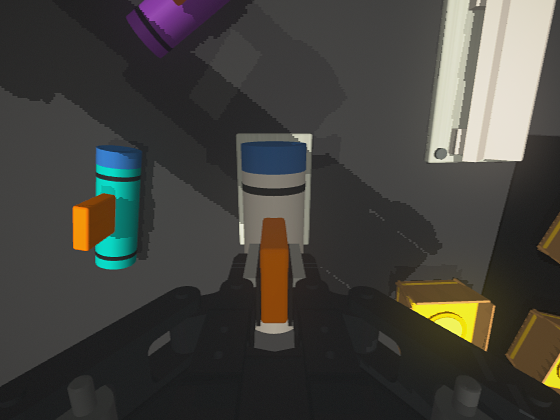

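The piston is held (tab between the pads at (275,270), nose up, 3.1 N load = 0.3 kg). Carrying it above the open end, with a closer look at the cradle.

```bash
python3 -m pendant '[0,0,0,0,0,-4.5,0.8, 0,0,0,1.5,3.6,0,0.8, 0,0,0,1.5,3.6,0,0.8, 0,0,0,1.5,3.6,0,0.8, 0,0,0,1.5,3.6,0,0.8]' >/dev/null
python3 -m pendant '[0,0,-0.6,0.7,3.6,0,0.8, 0,0,0,0,0,0,0.8, 0,0,0,0,0,0,0.8]' 
python3 - <<'E'
from w import *
go([.642,-.08,.13],93.3)
im=r.snapshot("wrist");cv2.imwrite("pics/w3.png",im[:,:,::-1])
np.save("w3.npy",np.array(r.camera_info("wrist"),dtype=object))
k=5.714
q=lambda u,v:(240+u/k,140+v/k)
for n,p,z in [("c",(52,75),.01),("c",(66,250),.01),("c",(712,40),.01),("c",(720,215),.01),("bot",(245,150),.022),("bot",(712,125),.022),("tip",(245,136),.0475)]: print(n,ray("top",q(*p),z).round(4))
E
```

```text
clock: 5.2
tool_pos: [0.6413, -0.1105, 0.1984]
tool_rot: [-3.137, -0.002, 1.624]
contact_force: [-1.0, 1.3, -2.5]
width: 0.0115
grasp_force: 41.4
pos [ 0.6413 -0.1105  0.1984] rpy [-1.7974e+02 -1.0000e-01  9.3050e+01] shift cm [3.03 0.26 6.85] turn [-0.26 -0.1  -0.25] F [-1.01  1.31 -2.47] w 0.0115 g 41.4 t 5.2
c [0.669  0.1613 0.01  ]
c [0.5862 0.1535 0.01  ]
c [ 0.6872 -0.1482  0.01  ]
c [ 0.6045 -0.1516  0.01  ]
bot [0.6319 0.0697 0.022 ]
bot [ 0.6448 -0.1466  0.022 ]
tip [0.6341 0.0688 0.0475]
```

View pics/w3.png

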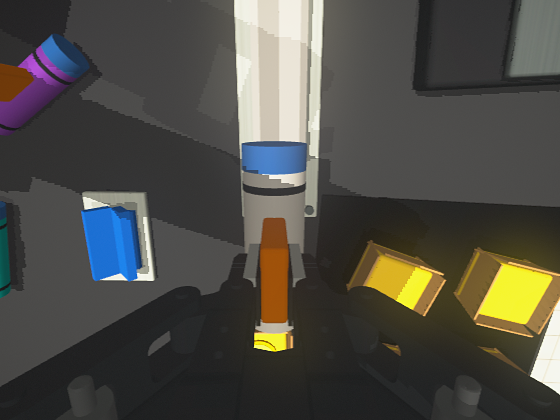

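The wrist view shows the groove straight ahead of the nose (columns 240–320), aligned with the piston. Check the groove line numerically against the top-view one.

```bash
python3 - <<'E'
from w import *
c=np.load("w3.npy",allow_pickle=True).item();im=cv2.imread("pics/w3.png")
for v in (10,60,110,130):
    g=im[v,225:335].astype(int).mean(1);print(v,[(225+i,int(g[i+1]-g[i-1])) for i in range(1,109) if abs(g[i+1]-g[i-1])>18])
ax=lambda y,o,z:[.6367-(y-.0038)*.0594+o*.998,y+o*.0594,z]
for y in (.0,.03,.06): print(y,[(o,z,proj("",ax(y,o,z),c)[0].round(1).tolist()) for o,z in [(-.042,.01),(.042,.01),(0,.022),(-.018,.04),(.018,.04)]])
E
```

```text
10 [(233, 106), (234, 154), (235, 40), (257, -21), (278, 20), (301, -18), (307, -30), (308, -58), (309, -21), (312, 63), (313, 84), (321, -20), (322, -90), (323, -124), (324, -48)]
60 [(235, 112), (236, 156), (237, 36), (249, -19), (258, -30), (259, -21), (278, 25), (279, 28), (299, -21), (300, -31), (306, -34), (307, -71), (308, -30), (310, 62), (311, 96), (312, 25), (320, -86), (321, -116), (322, -39)]
110 [(237, 99), (238, 143), (239, 37), (259, -31), (260, -21), (278, 23), (279, 35), (299, -37), (305, -37), (306, -74), (307, -36), (308, 70), (309, 97), (310, 22), (316, 22), (317, 24), (318, -37), (319, -124), (320, -107), (321, -23)]
130 [(238, 96), (239, 130), (240, 40), (259, -22), (260, -32), (278, 24), (279, 37), (298, -22), (299, -33), (305, -47), (306, -66), (307, 50), (308, 102), (309, 20), (318, -83), (319, -127), (320, -54)]
0.0 [(-0.042, 0.01, [235.2, 75.1]), (0.042, 0.01, [320.1, 74.4]), (0, 0.022, [277.7, 73.0]), (-0.018, 0.04, [257.7, 70.3]), (0.018, 0.04, [298.0, 70.0])]
0.03 [(-0.042, 0.01, [233.8, 41.4]), (0.042, 0.01, [321.2, 40.6]), (0, 0.022, [277.6, 37.8]), (-0.018, 0.04, [257.0, 32.7]), (0.018, 0.04, [298.5, 32.4])]
0.06 [(-0.042, 0.01, [232.4, 5.6]), (0.042, 0.01, [322.3, 4.8]), (0, 0.022, [277.4, 0.4]), (-0.018, 0.04, [256.2, -7.3]), (0.018, 0.04, [299.1, -7.7])]
```

Agreement within 1 mm. Lowering to just above the groove.

```bash
python3 -m pendant '[-0.2,0,-0.3,3,0.3,0,0.8, 0,0,0,0,0,4,0.8, 0,0,0,0,0,4,0.8, 0,0,0,0,0,2.3,0.8, 0,0,0,0,0,0,0.8]' >/dev/null
python3 -m pendant '[0,0,0,0,0,0,0.8, 0,0,0,0,0,0,0.8]' >/dev/null
python3 - <<'E'
from w import *
go([.6425,-.08,.085],93.4)
E
```

```text
pos [ 0.6451 -0.0819  0.1008] rpy [1.7959e+02 8.0000e-02 9.3270e+01] shift cm [ 0.2  -0.26  1.58] turn [ 0.41  0.08 -0.13] F [-0.35 -0.6  -1.6 ] w 0.0114 g 41.4 t 5.95
```

```bash
python3 -m pendant '[0.4,0,-0.1,0.2,-0.25,0.3,0.8, 0,0,0,0,0,0,0.8, 0,0,0,0,0,0,0.8]' >/dev/null
python3 - <<'E'
from w import *
go([.6425,-.08,.085],93.4)
cv2.imwrite("pics/s4.png",cv2.resize(r.snapshot("scene")[180:310,220:390,::-1],None,fx=4.5,fy=4.5,interpolation=cv2.INTER_CUBIC))
E
```

```text
pos [ 0.6415 -0.0792  0.0959] rpy [-1.7985e+02  2.0000e-02  9.3420e+01] shift cm [-0.09  0.1   1.09] turn [-0.15  0.02  0.02] F [-0.62 -0.29 -2.89] w 0.0113 g 41.4 t 6.25
```

```bash
python3 -m pendant '[0,0,0,0,0.05,0.4,0.8, 0,0,0,0,0,0.2,0.8, 0,0,0,0,0,0.2,0.8, 0,0,0,0,0,0,0.8, 0,0,0,0,0,0,0.8]'
python3 -m pendant '[0,0,0,0,0,0.1,0.8, 0,0,0,0,0,0,0.8, 0,0,0,0,0,0,0.8]'
python3 -m pendant '[0,0,0,0,0,0.1,0.8, 0,0,0,0,0,0,0.8, 0,0,0,0,0,0,0.8]'
```

```text
clock: 6.8
tool_pos: [0.6417, -0.0792, 0.0871]
tool_rot: [-3.138, -0.0, 1.63]
contact_force: [-0.2, -0.1, -3.8]
width: 0.0115
grasp_force: 41.4
clock: 7.1
tool_pos: [0.6418, -0.0792, 0.0863]
tool_rot: [-3.138, 0.0, 1.63]
contact_force: [0.4, -0.9, -1.9]
width: 0.0116
grasp_force: 41.4
clock: 7.4
tool_pos: [0.6421, -0.0793, 0.0856]
tool_rot: [-3.139, 0.0, 1.63]
contact_force: [0.3, 0.2, -2.1]
width: 0.0113
grasp_force: 41.5
```

```bash
for i in 1; do python3 -m pendant '[0,0,0,0,0,0.1,0.8, 0,0,0,0,0,0,0.8, 0,0,0,0,0,0,0.8]'
python3 -m pendant '[0,0,0,0,0,0.1,0.8, 0,0,0,0,0,0,0.8, 0,0,0,0,0,0,0.8]'; done | egrep 'pos|contact'
```

```text
tool_pos: [0.6426, -0.0793, 0.085]
contact_force: [1.6, 0.1, 0.8]
tool_pos: [0.643, -0.0794, 0.0845]
contact_force: [2.5, 1.2, 5.9]
```

Contact: the groove pushes up and slightly to +x; shift a bit that way.

```bash
python3 -m pendant '[0,0,0,0,0.1,0,0.8, 0,0,0,0,0,0,0.8, 0,0,0,0,0,0,0.8]'| egrep 'pos|rot|contact'
python3 -m pendant '[0,0,0,0,0.0,0.05,0.8, 0,0,0,0,0,0,0.8, 0,0,0,0,0,0,0.8]'| egrep 'pos|rot|contact'
```

```text
tool_pos: [0.6435, -0.0794, 0.0841]
tool_rot: [-3.14, 0.001, 1.63]
contact_force: [1.6, 0.0, 5.3]
tool_pos: [0.6437, -0.0794, 0.0838]
tool_rot: [-3.14, 0.001, 1.63]
contact_force: [2.9, 0.8, 6.1]
```

```bash
python3 -m pendant '[0,0,0,0,0,-0.05,1.6, 0,0,0,0,0,0,2, 0,0,0,0,0,0,2.4, 0,0,0,0,0,0,2.4, 0,0,0,0,0,0,2.4]' 20
python3 - <<'E'
from w import *
im=r.snapshot("wrist");a=r.snapshot("scene")[170:310,220:390]
cv2.imwrite("pics/c5.png",np.hstack([cv2.resize(im[100:420,150:400,::-1],(380,486)),cv2.resize(a[:,:,::-1],(420,346)) if 0 else cv2.copyMakeBorder(cv2.resize(a[:,:,::-1],(420,346)),0,140,0,0,cv2.BORDER_CONSTANT)]))
E
```

```text
clock: 9.1
tool_pos: [0.6424, -0.079, 0.0828]
tool_rot: [-3.137, -0.0, 1.63]
contact_force: [-0.4, -0.5, -0.3]
width: 0.0241
grasp_force: 0.0
```

View pics/c5.png

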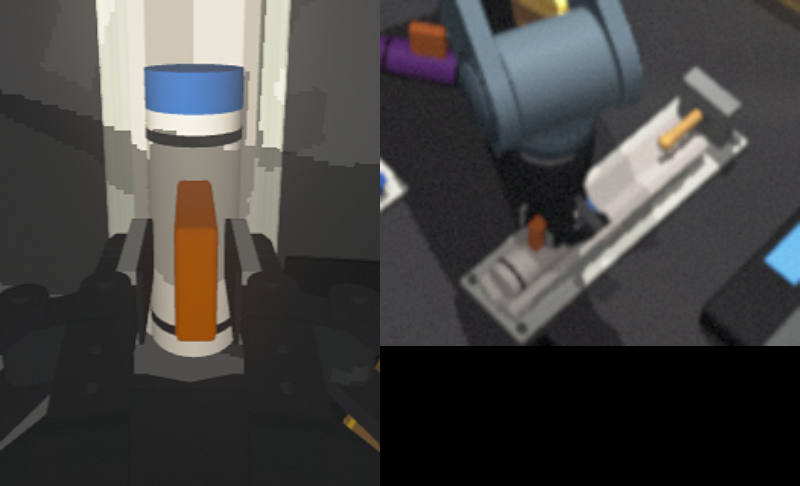

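Piston lies in the groove, nose (crop 193,90) towards the screw; tab sits about 1 mm right of the pads' middle. Centre the tool, regrip at 20 N, and slide.

```bash
python3 -m pendant '[0,0,0,0,0.13,0,2.4, 0,0,0,0,0,0,1.5, 0,0,0,0,0,0,0.8, 0,0,0,0,0,0,0.8, 0,0,0,0,0,0,0.8]' 20
python3 -m pendant '[0,0,0,0.5,0,0,0.8, 0,0,0,0.5,0,0,0.8, 0,0,0,0.5,0,0,0.8, 0,0,0,0.5,0,0,0.8]' 
```

```text
clock: 9.7
tool_pos: [0.6442, -0.0791, 0.0834]
tool_rot: [-3.138, 0.0, 1.63]
contact_force: [-1.1, 0.1, 0.8]
width: 0.0117
grasp_force: 22.3
clock: 10.1
tool_pos: [0.643, -0.0588, 0.0834]
tool_rot: [-3.138, 0.001, 1.63]
contact_force: [0.5, -6.5, 2.1]
width: 0.0117
grasp_force: 22.7
```

```bash
python3 -m pendant '[0,0,0,0.5,0,0,0.8, 0,0,0,0.5,0,0,0.8, 0,0,0,0.5,0,0,0.8, 0,0,0,0.5,0,0,0.8, 0,0,0,0,0,0,0.8]' | egrep 'pos|contact'
python3 -m pendant '[0,0,0,0.5,0,0,0.8, 0,0,0,0.5,0,0,0.8, 0,0,0,0.5,0,0,0.8, 0,0,0,0.5,0,0,0.8, 0,0,0,0,0,0,0.8]' | egrep 'pos|contact'
python3 - <<'E'
from w import *
im=r.snapshot("wrist")
cv2.imwrite("pics/w6.png",im[0:300,150:400,::-1]);s=r.sense();print(s["tool_pos"],s["contact_force"],s["clock"])
E
```

```text
tool_pos: [0.6417, -0.038, 0.0834]
contact_force: [0.7, -0.1, 1.1]
tool_pos: [0.6405, -0.0182, 0.0834]
contact_force: [0.2, -1.7, 2.2]
[ 0.64049244 -0.01816207  0.08338581] [ 0.52443398 -0.1206864   2.90050117] 11.15
```

View pics/w6.png

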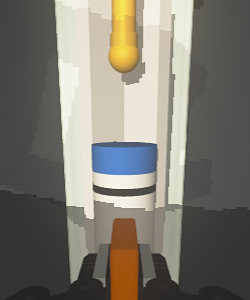

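The brass tip ((124,72) in the crop) is dead ahead of the nose rim (124,143), about 3 cm away. Slide on 2.2 cm, then creep.

```bash
python3 -m pendant '[0,0,0,0.5,0,0,0.8, 0,0,0,0.5,0,0,0.8, 0,0,0,0.5,0,0,0.8, 0,0,0,0.4,0,0,0.8, 0,0,0,0.3,0,0,0.8]' | egrep 'pos|contact'
python3 -m pendant '[0,0,0,0.1,0,0,0.8, 0,0,0,0.1,0,0,0.8, 0,0,0,0,0,0,0.8]' | egrep 'pos|contact'
```

```text
tool_pos: [0.6393, 0.0028, 0.0834]
contact_force: [0.5, -0.2, -0.8]
tool_pos: [0.6391, 0.0047, 0.0834]
contact_force: [0.7, -5.1, 3.7]
```

```bash
python3 -m pendant '[0,0,0,0.1,0,0,0.8, 0,0,0,0.1,0,0,0.8]' | egrep 'pos|contact'
python3 -m pendant '[0,0,0,0.1,0,0,0.8, 0,0,0,0.1,0,0,0.8]' | egrep 'pos|contact'
```

```text
tool_pos: [0.639, 0.0065, 0.0834]
contact_force: [-0.9, -6.0, 4.5]
tool_pos: [0.6389, 0.0084, 0.0834]
contact_force: [-0.1, -3.7, 1.8]
```

```bash
for i in 1; do
python3 -m pendant '[0,0,0,0.05,0,0,0.8, 0,0,0,0.05,0,0,0.8]'
python3 -m pendant '[0,0,0,0.05,0,0,0.8, 0,0,0,0.05,0,0,0.8]'
python3 -m pendant '[0,0,0,0.05,0,0,0.8, 0,0,0,0,0,0,0.8]'
done | egrep 'pos|contact'
```

```text
tool_pos: [0.6389, 0.0094, 0.0834]
contact_force: [0.2, -7.0, 4.1]
tool_pos: [0.6388, 0.0104, 0.0834]
contact_force: [0.4, -5.6, 3.0]
tool_pos: [0.6387, 0.0109, 0.0834]
contact_force: [-1.7, -5.2, 2.6]
```

```bash
for i in 1; do
python3 -m pendant '[0,0,0,0.05,0,0,0.8, 0,0,0,0,0,0,0.8]'
python3 -m pendant '[0,0,0,0.05,0,0,0.8, 0,0,0,0,0,0,0.8]'
python3 -m pendant '[0,0,0,0.05,0,0,0.8, 0,0,0,0,0,0,0.8]'
done | egrep 'pos|contact'
```

```text
tool_pos: [0.6387, 0.0114, 0.0834]
contact_force: [-0.6, -6.0, 3.9]
tool_pos: [0.6386, 0.012, 0.0834]
contact_force: [-0.4, -5.6, 3.9]
tool_pos: [0.6386, 0.0124, 0.0834]
contact_force: [0.1, -4.8, 2.9]
```

```bash
for i in 1; do
python3 -m pendant '[0,0,0,0.05,0,0,0.8, 0,0,0,0,0,0,0.8]'
python3 -m pendant '[0,0,0,0.05,0,0,0.8, 0,0,0,0,0,0,0.8]'
python3 -m pendant '[0,0,0,0.05,0,0,0.8, 0,0,0,0,0,0,0.8]'
done | egrep 'pos|contact'
```

```text
tool_pos: [0.6386, 0.0129, 0.0834]
contact_force: [-0.5, -5.2, 3.4]
tool_pos: [0.6386, 0.0134, 0.0834]
contact_force: [0.0, -4.9, 3.3]
tool_pos: [0.6385, 0.0139, 0.0834]
contact_force: [-1.3, -5.0, 2.8]
```

```bash
for i in 1; do
python3 -m pendant '[0,0,0,0.05,0,0,0.8, 0,0,0,0,0,0,0.8]'
python3 -m pendant '[0,0,0,0.05,0,0,0.8, 0,0,0,0,0,0,0.8]'
done | egrep 'pos|contact'
```

```text
tool_pos: [0.6385, 0.0144, 0.0834]
contact_force: [0.1, -5.1, 2.7]
tool_pos: [0.6385, 0.0149, 0.0834]
contact_force: [-1.1, -6.1, 2.8]
```

```bash
python3 -m pendant '[0,0,0,0.05,0,0,0.8, 0,0,0,0,0,0,0.8]' | egrep 'pos|contact'
```

```text
tool_pos: [0.6385, 0.0154, 0.0834]
contact_force: [-0.5, -5.3, 2.8]
```

```bash
python3 - <<'E'
from w import *
im=r.snapshot("wrist")
cv2.imwrite("pics/w7.png",cv2.resize(im[50:200,220:340,::-1],None,fx=4,fy=4,interpolation=cv2.INTER_CUBIC))
E
```

```text
(no output)
```

View pics/w7.png

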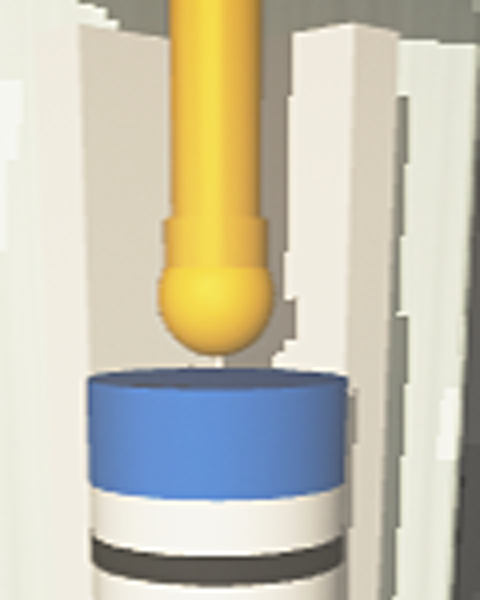

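The tip ends at crop row 355 and the nose face centre is at about row 378, at 7.1 px/mm: about 3 mm still to go.

```bash
for i in 1; do
python3 -m pendant '[0,0,0,0.05,0,0,0.8, 0,0,0,0.05,0,0,0.8]'
python3 -m pendant '[0,0,0,0.05,0,0,0.8, 0,0,0,0,0,0,0.8]'
python3 -m pendant '[0,0,0,0.05,0,0,0.8, 0,0,0,0,0,0,0.8]'
done | egrep 'pos|contact'
```

```text
tool_pos: [0.6384, 0.0164, 0.0834]
contact_force: [0.2, -6.7, 4.1]
tool_pos: [0.6384, 0.0169, 0.0834]
contact_force: [-0.3, -5.6, 4.9]
tool_pos: [0.6383, 0.0174, 0.0834]
contact_force: [-1.2, -4.9, 4.5]
```

```bash
python3 -m pendant '[0,0,0,0.05,0,0,0.8, 0,0,0,0,0,0,0.8]' | egrep 'pos|contact'
```

```text
tool_pos: [0.6383, 0.0179, 0.0834]
contact_force: [-0.4, -4.8, 3.8]
```

```bash
python3 -m pendant '[0,0,0,0.05,0,0,0.8, 0,0,0,0,0,0,0.8]' | egrep 'pos|contact'
```

```text
tool_pos: [0.6383, 0.0184, 0.0834]
contact_force: [-0.4, -5.4, 3.0]
```

```bash
python3 -m pendant '[0,0,0,0.03,0,0,0.8, 0,0,0,0,0,0,0.8]' | egrep 'pos|contact'
```

```text
tool_pos: [0.6383, 0.0186, 0.0834]
contact_force: [-0.6, -5.8, 3.6]
```

```bash
python3 -m pendant '[0,0,0,0.03,0,0,0.8, 0,0,0,0,0,0,0.8]' | egrep 'pos|contact'
```

```text
tool_pos: [0.6383, 0.0187, 0.0835]
contact_force: [-0.7, -6.3, 3.2]
```

```bash
python3 -m pendant '[0,0,0,0.03,0,0,0.8, 0,0,0,0,0,0,0.8]' | egrep 'pos|contact'
```

```text
tool_pos: [0.6383, 0.0188, 0.0835]
contact_force: [-0.9, -7.3, 3.2]
```

Contact: motion stalls and force rises at about 4 N/mm. Press on to about 10 N total (about 5 N on the screw).

```bash
python3 -m pendant '[0,0,0,0.04,0,0,0.8, 0,0,0,0,0,0,0.8]' | egrep 'pos|contact'
```

```text
tool_pos: [0.6383, 0.0189, 0.0835]
contact_force: [-1.3, -8.2, 3.7]
```

```bash
python3 -m pendant '[0,0,0,0.04,0,0,0.8, 0,0,0,0,0,0,0.8, 0,0,0,0,0,0,0.8]' | egrep 'pos|contact'
```

```text
tool_pos: [0.6383, 0.019, 0.0835]
contact_force: [-0.3, -10.6, 4.0]
```

```bash
python3 -m pendant '[0,0,0,0.02,0,0,0.8, 0,0,0,0,0,0,0.8, 0,0,0,0,0,0,0.8, 0,0,0,0,0,0,0.8, 0,0,0,0,0,0,0.8]' | egrep 'pos|contact'
python3 -m pendant '[0,0,0,-0.1,0,0,0.8, 0,0,0,0,0,0,1.2, 0,0,0,0,0,0,2, 0,0,0,0,0,0,3, 0,0,0,0,0,0,3]'
```

```text
tool_pos: [0.6383, 0.019, 0.0836]
contact_force: [0.3, -9.5, 3.9]
clock: 17.9
tool_pos: [0.6377, 0.0204, 0.0827]
tool_rot: [-3.137, -0.001, 1.631]
contact_force: [-0.1, 0.0, 0.0]
width: 0.0296
grasp_force: 0.0
```

```bash
python3 -m pendant '[0,0,0,0,0,-0.5,3, 0,0,0,0,0,-1.5,3, 0,0,0,0,0,-3,3, 0,0,0,0,0,-4,3, 0,0,0,0,0,0,3]'
python3 - <<'E'
from w import *
im=r.snapshot("wrist");a=r.snapshot("scene")[170:310,220:390]
cv2.imwrite("pics/c8.png",np.hstack([cv2.resize(im[100:350,180:380,::-1],(384,480)),cv2.resize(a[:,:,::-1],(416,480))]))
E
```

```text
clock: 18.4
tool_pos: [0.6427, 0.0193, 0.182]
tool_rot: [3.132, 0.003, 1.63]
contact_force: [0.9, 0.4, 0.4]
width: 0.0297
grasp_force: 0.0
```

View pics/c8.png

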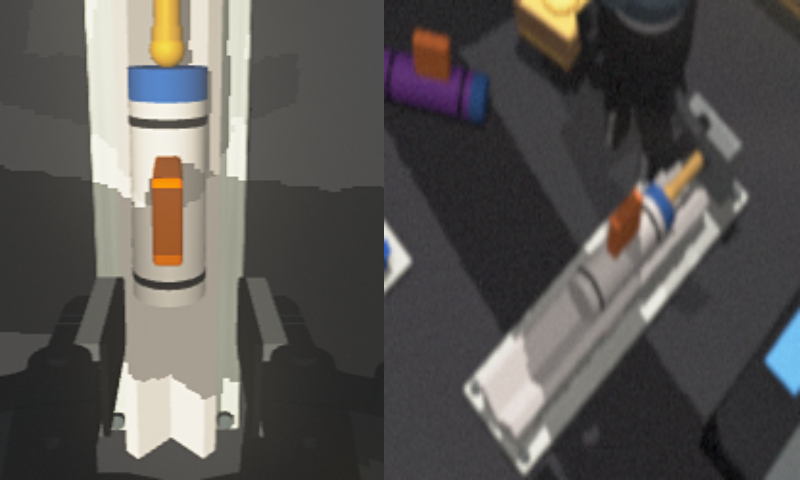

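The piston rests in the groove with the nose at the screw tip (168,66), tab up, and the gripper clear. Handing in.

```bash
python3 -c "
from station import r
print(r.close_job())"
```

```text
the job is handed in; nothing more can be done
None
```

The piston lies in the groove, tab up, nose against the brass screw after a light press of about 5 N; the gripper has let go, the cakes were not touched, and the job is handed in (verdict not shown).

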